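# Seat a crystal blank in the marking V-block and hold it down

### The arm

A 6-joint arm with a two-finger parallel gripper is mounted at the origin on the work surface. World frame = base frame: x ahead of the robot, y to its left, z up, the work surface at z = 0. Lengths are in mm, angles in rad, forces in N, time in s.
With the tool pointing down it reaches from about 350 to 875 mm from the base axis. Payload 15.5 kg.
Tool frame: the origin (TCP) lies on the centre line of the jaws, within the pads' length; the fingertips stand finger_overhang ahead of it and the grasp point (between the pads) lies 5 mm behind it (finger_overhang is the distance from the TCP to the fingertips, in mm); y points along the fingers, z is the direction in which the jaws open and shut, and the axes are right-handed (so a half turn about y gives the same grasp; the last joint's range is limited). The gripper opens to 85 mm and grips with 20 to 120 N. Pads are 22 mm wide; open, the fingers measure 114 mm over their backs; the gripper's body (76 mm by 85 mm) begins 54 mm behind the grasp point. The pads swing forward as they close: fully open they stand 13 mm farther back than shut.
Start: joints at [1.25, 0.494, 1.345, -0, 1.302, -0.096], TCP at [139.315, 609.277, 245.277] pointing down, gripper open.
Joint ranges: [-2.91, 2.91], [-0.82, 2.16], [0.22, 2.67], [-1.22, 4.37], [0.12, 2.79], [-3.08, 3.08]. Speed limits (rad/s): [1.89, 1.89, 2.57, 3.01, 3.01, 3.01].

### API

Orientations are given as a unit quaternion [w, x, y, z].
In Python, from plant import read_state, capture, camera_info, close_job, trace, finger_overhang gives the robot as it stands.
- The arm moves only by the tool jog_arm, never from a script. Its argument "rows" is a list of rows, each an object with "translation": the shift along the tool's x, y, z scaled (see below), a list of three; "angular": the turn, a rotation vector about the tool's x, y, z scaled (see below), a list of three; "gripper": the finger opening in mm, from 0 to 85.4. A call has 1 to 12 rows; each row shifts and turns the pose as measured when the row begins, along the tool's axes as they then stand; what a row does not reach is not made up. The controller multiplies each number of a shift by 0.15 m and each number of a turn by 60 degrees. A row lasts 1/8 s, in which the tool goes at most 62.5 mm and 10.7 degrees, less where a joint would pass 70% of its speed; a pose out of reach is approached as far as the arm can. A call with a number of a shift or a turn outside -1 to 1 is refused whole. A call with a gripper value outside its range is refused whole. The fingers move at their own pace and stop on an object; "squeeze" is the grip in N (left out, the last holds). Time passes only in rows, so rows that do not move let the fingers close. It gives the time, the measured TCP pose, the force and the opening at its end, in the units of the state.
- read_state(): the state, without advancing time (a new reading comes with each control period).
- capture(name): name is "scene" or "top"; returns the picture (480x640x3 uint8, red, green, blue); there is no depth.
- camera_info(name): a dict with "intrinsics" (3x3 intrinsics, pixels), "pose" (4x4, takes a point from camera to world coordinates). Camera axes: x right, y down, z forward; pixel columns grow to the right and rows downward; lengths in mm; the calibration is good to about 2 mm. A picture is of the moment at which its call begins. camera_info takes no time and is no camera call.
- close_job(): hands the job in, once; it reports no verdict.
Trained networks look in the newest picture that a camera, given by its name, has taken for a name from the list of things; names that differ only in an ending like _2 or _b are one class to them, and where a whole thing is asked for, a point or a joint stands for the part that bears it (a point fixed in the world has none). Each returns a list of dicts, best first, with "conf" (0 to 1); they miss things now and then, are a little off and sometimes report something else, mostly with a low value. They report only what shows in the picture. A call takes as long as a camera call. They do not tell look-alikes from the thing itself.
- trace(camera, thing): "region" (480x640 bool, what is visible of it) and "xy" ([column, row] in pixels, amid what is visible of it).
The state is a dict: "time": time; "q": joint angles; "qvel": joint speeds; "effort": joint torques, N m; "ee_pos": TCP position; "eef_rot": TCP orientation; "ft_force": force on the tool from outside, world axes, zero at the start; "moment": the same for the moment, N m; "opening": opening from 0.0 (shut) to 1.0 (fully open).
Only numpy, scipy, OpenCV 4.12 (cv2) and the standard library are available. Lean on these libraries where they do the work, as an engineer would, in place of code of your own. Each camera call takes 0.05 s, during which the arm holds its last target. There are 200 camera calls.

### The job

Lift the frosted crystal blank off its plywood rest and lay it in the steel V-block with its flat base end (not the necked end) up against the block's end stop. Be gentle: crystal must not be dropped or rammed, and leave the other things on the bench alone. Finish while holding it there: the fingers, gripping it or resting on top, keep pressing the blank firmly down so that it bears on both sides of the V, and stay on it.

Things in the scene. Friction and masses are not known exactly. Their poses are not given: they have to be found in the camera images.
- blank_mid (a point): Centre of the crystal blank's main cylinder, on its axis: frosted pale glass rod, main cylinder 40 mm in diameter, 130 mm long, 0.35 to 0.55 kg. Its x axis runs along the rod from base end to neck end; a neck 24 mm in diameter and 25 mm long sticks out at +x (rod from x = -65 to +90 mm). It starts lying level on the rest, axis 42 mm above the bench.
- blank_base (a point): Centre of the blank's flat base end face (the end without the neck), 65 mm from blank_mid along the rod's -x. Same axes as blank_mid.
- rest: Fixed plywood rest, plate 130 x 80 x 8 mm with two notched cross bars (20 mm along the rod, 60 mm wide, centred at x = -48 and +48 mm, tops 28 mm above the bench). Origin at the centre of its underside; the rod lies along its x, neck to +x, middle within 4 mm of the rest's. Between the bars 76 mm are free for fingers down to the plate.
- vblock: Fixed steel V-block, base plate 150 x 80 x 15 mm (x -81 to +69). Origin on the bench below the middle of the V, which runs along its x in two saddles, x = -58 to -38 and +38 to +58 mm; between them 76 mm are free for fingers down to the base plate. At the -x end stands the end stop, a plate 64 mm wide reaching 81 mm above the bench, inner face at x = -65 mm.
- v_mid (a point): Where blank_mid lies when the blank is fully home: on the V's centre line, 55.3 mm above the bench, above the vblock's origin. Axes as the vblock: the seated blank's x axis points along this x axis, neck to +x, away from the stop.
- v_stop (a point): Point on the end stop's inner face at the height of the seated rod's axis, where blank_base comes when the blank is fully home. Axes as the vblock.
- flank_left: The two flanks of the V on the vblock's +y side (one on each saddle), part of the vblock; origin and axes as the vblock. Flanks slope 45 degrees, 90 degrees between left and right; their planes meet 27 mm above the bench; the mouth is 52 mm wide, 53 mm above the bench.
- flank_right: The two flanks of the V on the vblock's -y side, part of the vblock; origin and axes as the vblock. Friction is high (it may reach 1): a blank gripped a fraction of a millimetre off the V's centre line can hang on one side only; freed from the grip it settles onto both, and a push straight down on top then loads both alike.
- tumbler: Bystander: tapered frosted crystal tumbler blank standing on the bench, base diameter 80 mm, 118 mm high. Origin at the centre of its underside.
- cap: Bystander: black marker cap standing on the bench, diameter 20 mm, 34 mm high. Origin at the centre of its underside.
- collar: Bystander: dark steel clamp collar 40 x 30 x 34 mm with a screw on one side. Origin at the centre of its underside.
Not all that is in view belongs to the job. What is shaped like the part that bears blank_mid but black, red or turquoise is not meant.

How it is judged (in metres and radians):
On the way:
1. the blank is lifted clear of its rest (height (world z) of blank_mid above 0.085 m and contact force between blank and rest below 0.05 N), for 0.1 s.
At the end, for the whole second after the job is handed in: The blank lies in the V within 3 mm sideways, 2 mm in height and 0.03 rad of fully home, base end within 3 mm of the stop, at rest, the fingers on it, pressing with over 5 N on each side of the V (its weight alone gives about 3 N), all through the last second (y of blank_mid in the frame of v_mid between -0.003 and 0.003 m and z of blank_mid in the frame of v_mid between -0.003 and 0.002 m and x of blank_base in the frame of v_stop between -0.003 and 0.003 m and angle between the x axis of blank_mid and the x axis of v_mid, either way round below 0.03 rad and contact force between blank and flank_left above 5 N and contact force between blank and flank_right above 5 N and contact force between blank and the fingers above 2 N and linear speed of blank below 0.02 m/s); the arm keeps its last pose, push and grip.
It fails at once if the blank is rammed or dropped into the V-block (over 80 N on one side of the V, or 120 N on the whole block) (contact force between blank and flank_left above 80 N or contact force between blank and flank_right above 80 N or contact force between blank and vblock above 120 N).
It fails at once if the blank is dropped on the bench (height (world z) of blank_mid below 0.032 m).
It fails at once if a bystander is pushed away (over 30 mm) or knocked over (distance of any of tumbler, cap, collar from where it was at the start of the episode above 0.03 m or angle between any of tumbler, cap's own z axis and vertical above 0.5 rad).
It also fails if it takes over 48 s, if anything falls off the work surface, if the arm or the gripper's body presses on something with over 40 N, if the wrist force passes 120 N, or if a joint passes its speed limit or range.

## Working session

There is one attempt and no reset: what is moved stays moved. The work goes in short steps, Python scripts to look and compute and a tool call to move; the robot and the scene stay as the last step left them, time stands still between calls to the robot, and variables do not carry over. Pictures are saved under pics/ and viewed, about 8 in all and at most 12, crops included, and the job is handed in when it is done.

Besides the shell and the picture viewer there is one more tool, called as name(argument=value, ...) on one line, values as JSON. jog_arm: Moves the arm, as the interface text tells. Its arguments: {"type":"object","properties":{"rows":{"type":"array","items":{"type":"object","properties":{"translation":{"type":"array","items":{"type":"number","minimum":-1,"maximum":1}},"angular":{"type":"array","items":{"type":"number","minimum":-1,"maximum":1}},"gripper":{"type":"number"}}}},"squeeze":{"type":"number"}},"required":["rows"]}

```bash
ls; mkdir -p pics
python3 - <<'E'
from plant import *
import cv2,numpy as np
s=read_state();print(s);print(finger_overhang)
for c in("scene","top"):
    im=capture(c);cv2.imwrite(f"pics/{c}0.png",im[:,:,::-1]);i=camera_info(c);print(c,np.round(i["intrinsics"],1).tolist(),np.round(i["pose"],3).tolist())
    for t in("blank_mid","rest","vblock","tumbler","cap","collar"):
        for d in trace(c,t)[:3]:
            r=d["region"];ys,xs=np.nonzero(r)
            print(c,t,round(d["conf"],2),np.round(d["xy"]),r.sum(), cv2.minAreaRect(np.c_[xs,ys].astype(np.float32)))
E
```

```text
pics
{'time': 0.0, 'q': array([ 1.25049617e+00,  4.94175885e-01,  1.34614135e+00,  2.00580652e-05,
        1.30246922e+00, -9.55027380e-02]), 'qvel': array([-2.47219504e-04, -1.21724787e-03,  5.14345699e-04,  2.39469066e-04,
        6.49989455e-04,  9.74664456e-05]), 'effort': array([ 6.58610061e-04, -8.82186484e+01, -3.83840847e+01, -1.28785896e-04,
        1.05628787e-02, -4.75192348e-05]), 'ee_pos': array([139.20367249, 608.95419554, 244.70131001]), 'eef_rot': array([-0.70223297,  0.70305611, -0.07940631,  0.0792187 ]), 'ft_force': array([-0.23445298,  0.7101492 , -0.54409862]), 'moment': array([ 0.02071125,  0.05012314, -0.0413468 ]), 'opening': 1.0004494121247425}
14.0
scene [[488.6, 0.0, 322.9], [0.0, 488.6, 244.0], [0.0, 0.0, 1.0]] [[-0.774, 0.481, -0.411, 952.825], [0.633, 0.589, -0.503, 550.216], [0.0, -0.65, -0.76, 871.218], [0.0, 0.0, 0.0, 1.0]]
scene blank_mid 0.94 [280. 198.] 841 ((278.8338317871094, 198.40652465820312), (17.10466957092285, 55.45399475097656), 29.357755661010742)
scene blank_mid 0.84 [303. 263.] 1021 ((302.8729553222656, 265.8975524902344), (18.197683334
[... 1981 characters left out ...]
25, 249.0955352783203), (53.635887145996094, 35.08592987060547), 57.9946174621582)
top rest 0.22 [348. 135.] 996 ((346.5, 132.5), (41.0, 29.0), 90.0)
top vblock 0.8 [228. 240.] 2184 ((227.5, 238.5), (34.99999237060547, 64.99998474121094), 0.0)
top vblock 0.21 [417. 248.] 1074 ((413.92938232421875, 243.6285400390625), (66.9475326538086, 17.69662094116211), 57.425941467285156)
top tumbler 0.88 [347. 135.] 968 ((346.5, 132.0), (40.0, 29.0), 90.0)
top cap 0.5 [331. 284.] 52 ((335.5, 282.5), (7.0, 7.0), 90.0)
top cap 0.24 [230. 238.] 2231 ((227.5, 238.5), (65.0, 35.0), 90.0)
top collar 0.64 [152. 182.] 289 ((149.25001525878906, 185.75), (21.187259674072266, 17.708751678466797), 18.43494987487793)
```

Run:
```python
import cv2
a=cv2.imread("pics/top0.png");b=cv2.imread("pics/scene0.png")
cv2.imwrite("pics/s1.png",b)
A=cv2.resize(a[120:370,120:520],None,fx=2,fy=2,interpolation=cv2.INTER_CUBIC)
cv2.imwrite("pics/t1.png",A)
```

```text
(no output)
```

View pics/t1.png

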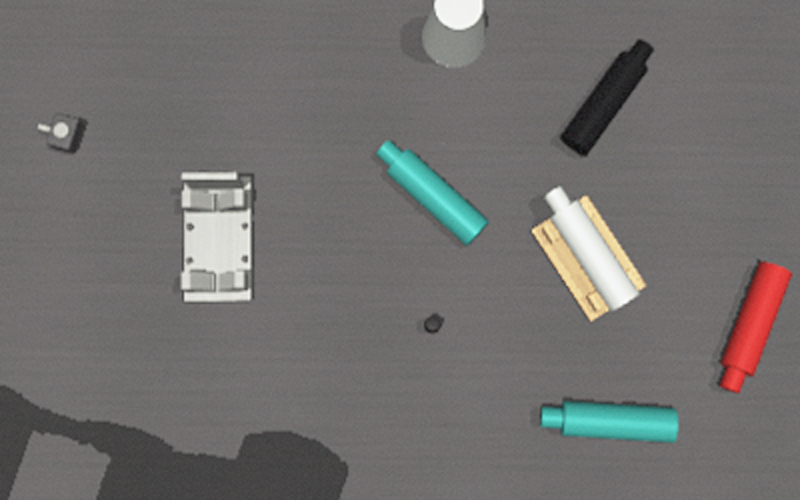

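View pics/s1.png

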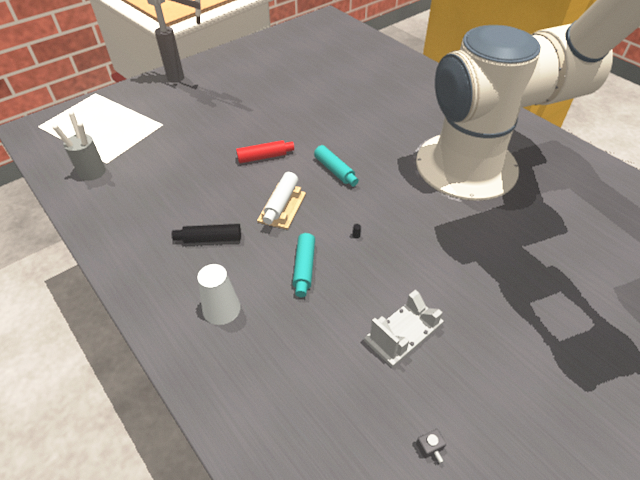

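Top view: the white blank on the rest is at about (414,243), neck up-left. The V-block is at about (228,240), with its end stop at the upper end (row 206). The turquoise, black and red rods are decoys. Next I fit the poses with both cameras.

```bash
cat > h.py <<'E'
from plant import *
import cv2,numpy as np
from scipy.spatial.transform import Rotation as R
from scipy.optimize import minimize
def proj(c,P):
    i=camera_info(c);T=np.linalg.inv(np.array(i["pose"]));K=np.array(i["intrinsics"])
    p=(np.asarray(P)@T[:3,:3].T+T[:3,3])@K.T;return p[:,:2]/p[:,2:]
def cyl(x0,x1,r):
    a=np.linspace(0,2*np.pi,48,endpoint=False)
    return np.vstack([np.c_[np.full(48,x),r*np.cos(a),r*np.sin(a)] for x in(x0,x1)])
def box(x0,x1,y0,y1,z0,z1): return np.array([[x,y,z] for x in(x0,x1) for y in(y0,y1) for z in(z0,z1)],float)
def mask(c,parts,x,y,z,yaw,S=4):
    m=np.zeros((480*S,640*S),np.uint8);Rz=R.from_euler('z',yaw).as_matrix()
    for P in parts:
        u=(proj(c,P@Rz.T+[x,y,z])+.5)*S
        cv2.fillConvexPoly(m,cv2.convexHull(np.round(u*16).astype(np.int32)),1,shift=4)
    return cv2.resize(m.astype(np.float32),(640,480),interpolation=cv2.INTER_AREA)
def fit(parts,z,x0,regs):
    def f(p):
        e=0
        for c,r in regs.items():
            m=mask(c,parts,p[0]*1000,p[1]*1000,z,p[2]*10);e+=np.abs(m-r).sum()/r.sum()
        return e
    p0=np.array([x0[0]/1e3,x0[1]/1e3,x0[2]/10]);D=np.array([[0,0,0],[.02,0,0],[0,.02,0],[0,0,.02]])
    o=minimize(f,p0,method='Nelder-Mead',options=dict(initial_simplex=p0+D,xatol=1e-5,fatol=1e-4,maxiter=150))
    return o.x*[1000,1000,10],o.fun
def ray(c,uv,z):
    i=camera_info(c);M=np.array(i["pose"]);d=M[:3,:3]@np.linalg.solve(np.array(i["intrinsics"]),[uv[0],uv[1],1.])
    return M[:3,3]+d*(z-M[2,3])/d[2]
BL=[cyl(-65,65,20),cyl(64,90,12)]
VB=[box(-81,69,-40,40,0,15),box(-75,-65,-32,32,0,81)]+[np.vstack([box(a,a+20,s*3-3 if s>0 else -32,32 if s>0 else 0,15,28)]) for a in(-58,38) for s in(1,-1)]+\
 [np.array([[x,s*y,z] for x in(a,a+20) for y,z in((0,15),(32,15),(32,53),(26,53),(0,27))],float) for a in(-58,38) for s in(1,-1)]
E
cat > m.py <<'E'
from h import *
s=read_state();Rm=R.from_quat(np.roll(s['eef_rot'],-1)).as_matrix();print("tool axes cols",Rm.round(3).tolist())
for c in("scene","top"): capture(c)
def reg(c,t,px):
    ds=trace(c,t); d=min(ds,key=lambda d:np.hypot(*(np.array(d["xy"])-px)));print(c,t,d["xy"],round(d["conf"],2));return d["region"].astype(np.float32)
b={"scene":reg("scene","blank_mid",(280,198)),"top":reg("top","blank_mid",(415,247))}
v={"scene":reg("scene","vblock",(404,328)),"top":reg("top","vblock",(228,240))}
g=ray("top",(414,243),42);h=ray("top",(228,240),15);print(g,h)
for n,z,P,r,x in(("blank",42,BL,b,(g[0],g[1],.5)),("vb",0,VB,v,(h[0],h[1],3.1))):
    for k in(r,{"top":r["top"]},{"scene":r["scene"]}):
        p,e=fit(P,z,x,k);print(n,list(k),p.round(3),round(e,3))
    p,e=fit(P,z,x,r)
    if n=="vb":
        im=cv2.imread("pics/top0.png");im2=cv2.imread("pics/scene0.png")
        out=[]
        for c,I,(y0,x0) in(("top",im,(180,170)),("scene",im2,(270,340))):
            J=cv2.resize(I[y0:y0+120,x0:x0+120],None,fx=3.3,fy=3.3);
            for Q in VB[:2]+VB[6:]:
                u=proj(c,Q@R.from_euler('z',p[2]).as_matrix().T+[p[0],p[1],0]);hu=cv2.convexHull(((u-[x0,y0]+.5)*3.3).astype(np.int32));cv2.polylines(J,[hu],True,(0,0,255),1)
            out.append(J)
        cv2.imwrite("pics/fit.png",np.hstack(out))
for t,zz in(("cap",17),("tumbler",59),("collar",17)): 
    d=trace("top",t);print(t,[ray("top",e["xy"],zz).round() for e in d[:1]])
E
python3 m.py
```

```text
tool axes cols [[0.975, 0.0, 0.223], [-0.223, 0.0, 0.975], [0.0, -1.0, 0.0]]
scene blank_mid [279.0, 193.7] 0.69
top blank_mid [412.8, 243.9] 0.76
scene vblock [405.1, 329.6] 0.72
top vblock [228.2, 236.7] 0.58
[ 493.12204562 -181.02270335   42.        ] [501.3253994  259.28947715  15.        ]
blank ['scene', 'top'] [ 481.932 -186.283    0.564] 0.153
blank ['top'] [ 480.984 -186.083    0.567] 0.05
blank ['scene'] [ 485.248 -185.429    0.567] 0.071Traceback (most recent call last):
  File "m.py", line 11, in <module>
    p,e=fit(P,z,x,k);print(n,list(k),p.round(3),round(e,3))
        ~~~^^^^^^^^^
  File "h.py", line 25, in fit
    o=minimize(f,p0,method='Nelder-Mead',options=dict(initial_simplex=p0+D,xatol=1e-5,fatol=1e-4,maxiter=150))
    res = _minimize_neldermead(fun, x0, args, callback, bounds=bounds,
                               **options)
    fsim[j] = func(sim[j])
              ~~~~^^^^^^^^
    fx = function(np.copy(x), *(wrapper_args + args))
  File "h.py", line 22, in f
    m=mask(c,parts,p[0]*1000,p[1]*1000,z,p[2]*10);e+=np.abs(m-r).sum()/r.sum()
  File "h.py", line 15, in mask
    u=(proj(c,P@Rz.T+[x,y,z])+.5)*S
       ~~~~^^^^^^^^^^^^^^^^^^
  File "h.py", line 6, in proj
    i=camera_info(c);T=np.linalg.inv(np.array(i["pose"]));K=np.array(i["intrinsics"])
ValueError: time passes only in moves, steps and waits
```

```bash
sed -i 's/^def proj/from functools import lru_cache\nimport plant\ncamera_info=lru_cache(None)(plant.camera_info)\ndef proj/' h.py; python3 m.py
```

```text
tool axes cols [[0.975, -0.0, 0.223], [-0.223, -0.0, 0.975], [0.0, -1.0, -0.0]]
scene blank_mid [279.3, 195.2] 0.56
top blank_mid [413.8, 248.3] 0.6
scene vblock [402.7, 328.3] 0.79Traceback (most recent call last):
  File "m.py", line 7, in <module>
    v={"scene":reg("scene","vblock",(404,328)),"top":reg("top","vblock",(228,240))}
                                                     ~~~^^^^^^^^^^^^^^^^^^^^^^^^^^
  File "m.py", line 5, in reg
    ds=trace(c,t); d=min(ds,key=lambda d:np.hypot(*(np.array(d["xy"])-px)));print(c,t,d["xy"],round(d["conf"],2));return d["region"].astype(np.float32)
                     ~~~^^^^^^^^^^^^^^^^^^^^^^^^^^^^^^^^^^^^^^^^^^^^^^^^^^^
ValueError: min() iterable argument is empty
```

Network missed once; retry in a loop.

```bash
sed -i 's/    ds=trace(c,t); d=/    ds=trace(c,t) or trace(c,t) or trace(c,t); d=/' m.py; python3 m.py
```

```text
tool axes cols [[0.975, 0.0, 0.223], [-0.223, 0.0, 0.975], [0.0, -1.0, 0.0]]
scene blank_mid [279.4, 196.4] 0.73
top blank_mid [414.8, 246.6] 0.84
scene vblock [403.9, 329.5] 0.88
top vblock [226.8, 240.0] 0.74
[ 493.12204562 -181.02270335   42.        ] [501.3253994  259.28947715  15.        ]
blank ['scene', 'top'] [ 482.512 -185.81     0.567] 0.118
blank ['top'] [ 481.436 -186.398    0.571] 0.046
blank ['scene'] [ 484.403 -185.616    0.567] 0.053
vb ['scene', 'top'] [497.67  259.301   3.178] 0.12
vb ['top'] [496.779 259.971   3.161] 0.056
vb ['scene'] [499.461 258.81    3.186] 0.05
cap [array([397.,   8.,  17.])]
tumbler [array([745., -25.,  59.])]
collar [array([633., 449.,  17.])]
```

View pics/fit.png

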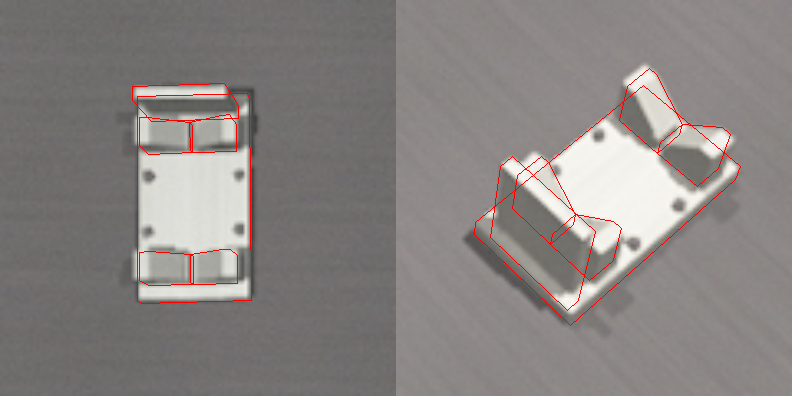

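Fit agrees in both views (rms around 2 mm): blank about (482.8, -186.0), yaw 0.568; V-block about (498, 259.4), yaw 3.17. Writing a planner that suggests jog numbers.

```bash
cat > p.py <<'E'
from h import *
import sys
# target x y z yaw(of tool x) rows ; tool pointing down
def plan(x,y,z,yaw,n):
    s=read_state();p=np.array(s['ee_pos']);Rc=R.from_quat(np.roll(s['eef_rot'],-1));M=Rc.as_matrix()
    y0=np.arctan2(M[1,0],M[0,0]);d=(np.array([x,y,z])-p)/n
    Rt=R.from_euler('z',yaw)*R.from_matrix([[1,0,0],[0,0,1],[0,-1,0]])
    dy=yaw-y0; 
    tilt=np.arccos(np.clip(-M[2,1],-1,1))
    print("t",s['time'],"pos",p.round(1),"yaw",round(y0,4),"tilt",round(tilt,4),"F",np.round(s['ft_force'],1),"q",np.round(s['q'],2),"per-row mm",round(np.linalg.norm(d),1),"dyaw/row",round(dy/n,3))
    Rz=lambda a:R.from_euler('z',a)
    for i in range(n):
        A=Rz(dy*i/n)*Rc if tilt<.02 else Rc
        print(dict(translation=(A.inv().apply(d)/150).round(3).tolist(),angular=[0,round(-dy/n/(np.pi/3),3),0]))
a=list(map(float,sys.argv[1:]));plan(*a[:4],int(a[4]))
E
sed -i 's/\[\[1,0,0\],\[0,0,1\],\[0,-1,0\]\]/np.eye(3)/' p.py
python3 p.py 450 250 245 -1.2 9
```

```text
t 1.75 pos [139.3 609.3 245.3] yaw -0.2248 tilt 0.0001 F [-0.9 -0.2 -0.3] q [ 1.25  0.49  1.35  0.    1.3  -0.1 ] per-row mm 52.8 dyaw/row -0.108
{'translation': [0.284, 0.0, -0.208], 'angular': [0, np.float64(0.103), 0]}
{'translation': [0.305, 0.0, -0.176], 'angular': [0, np.float64(0.103), 0]}
{'translation': [0.322, 0.0, -0.142], 'angular': [0, np.float64(0.103), 0]}
{'translation': [0.335, 0.0, -0.107], 'angular': [0, np.float64(0.103), 0]}
{'translation': [0.345, 0.0, -0.07], 'angular': [0, np.float64(0.103), 0]}
{'translation': [0.35, 0.0, -0.032], 'angular': [0, np.float64(0.103), 0]}
{'translation': [0.352, 0.0, 0.006], 'angular': [0, np.float64(0.103), 0]}
{'translation': [0.349, 0.0, 0.044], 'angular': [0, np.float64(0.103), 0]}
{'translation': [0.342, 0.0, 0.082], 'angular': [0, np.float64(0.103), 0]}
```

jog_arm(rows=[{"translation":[0.28,0,-0.21],"angular":[0,0.1,0],"gripper":85},{"translation":[0.3,0,-0.18],"angular":[0,0.1,0],"gripper":85},{"translation":[0.32,0,-0.14],"angular":[0,0.1,0],"gripper":85},{"translation":[0.33,0,-0.11],"angular":[0,0.1,0],"gripper":85},{"translation":[0.34,0,-0.07],"angular":[0,0.1,0],"gripper":85},{"translation":[0.35,0,-0.03],"angular":[0,0.1,0],"gripper":85},{"translation":[0.35,0,0.01],"angular":[0,0.1,0],"gripper":85},{"translation":[0.35,0,0.04],"angular":[0,0.1,0],"gripper":85},{"translation":[0.34,0,0.08],"angular":[0,0.1,0],"gripper":85}])

```text
time: 2.88
ee_pos: [455.4, 244.1, 245.8]
eef_rot: [0.587, -0.584, 0.397, -0.397]
ft_force: [0.8, 0.9, -0.3]
opening: 0.994
```

```bash
python3 p.py 486 -184 180 -2.574 12
```

```text
t 2.875 pos [455.4 244.1 245.8] yaw -1.1915 tilt 0.0046 F [ 0.8  0.9 -0.3] q [ 0.38  0.34  1.61  0.    1.19 -0.  ] per-row mm 36.2 dyaw/row -0.115
{'translation': [0.227, 0.036, -0.072], 'angular': [0, np.float64(0.11), 0]}
{'translation': [0.234, 0.036, -0.046], 'angular': [0, np.float64(0.11), 0]}
{'translation': [0.238, 0.036, -0.019], 'angular': [0, np.float64(0.11), 0]}
{'translation': [0.238, 0.036, 0.009], 'angular': [0, np.float64(0.11), 0]}
{'translation': [0.236, 0.036, 0.036], 'angular': [0, np.float64(0.11), 0]}
{'translation': [0.23, 0.036, 0.063], 'angular': [0, np.float64(0.11), 0]}
{'translation': [0.221, 0.036, 0.089], 'angular': [0, np.float64(0.11), 0]}
{'translation': [0.209, 0.037, 0.114], 'angular': [0, np.float64(0.11), 0]}
{'translation': [0.195, 0.037, 0.137], 'angular': [0, np.float64(0.11), 0]}
{'translation': [0.178, 0.037, 0.159], 'angular': [0, np.float64(0.11), 0]}
{'translation': [0.158, 0.037, 0.178], 'angular': [0, np.float64(0.11), 0]}
{'translation': [0.137, 0.037, 0.195], 'angular': [0, np.float64(0.11), 0]}
```

Tracking is accurate.

jog_arm(rows=[{"translation":[0.23,0.036,-0.07],"angular":[0,0.11,0],"gripper":85},{"translation":[0.23,0.036,-0.05],"angular":[0,0.11,0],"gripper":85},{"translation":[0.24,0.036,-0.02],"angular":[0,0.11,0],"gripper":85},{"translation":[0.24,0.036,0.01],"angular":[0,0.11,0],"gripper":85},{"translation":[0.24,0.036,0.04],"angular":[0,0.11,0],"gripper":85},{"translation":[0.23,0.036,0.06],"angular":[0,0.11,0],"gripper":85},{"translation":[0.22,0.036,0.09],"angular":[0,0.11,0],"gripper":85},{"translation":[0.21,0.036,0.11],"angular":[0,0.11,0],"gripper":85},{"translation":[0.19,0.036,0.14],"angular":[0,0.11,0],"gripper":85},{"translation":[0.18,0.036,0.16],"angular":[0,0.11,0],"gripper":85},{"translation":[0.16,0.036,0.18],"angular":[0,0.11,0],"gripper":85},{"translation":[0.14,0.036,0.2],"angular":[0,0.11,0],"gripper":85}])

```text
time: 4.38
ee_pos: [480.1, -201.8, 179.4]
eef_rot: [0.185, -0.178, 0.684, -0.683]
ft_force: [0.7, -0.1, 0.9]
opening: 0.997
```

```bash
python3 p.py 486 -184 100 -2.574 4
```

```text
t 4.375 pos [ 480.1 -201.8  179.4] yaw -2.6229 tilt 0.0106 F [ 0.7 -0.1  0.9] q [-0.52  0.43  1.69  0.01  1.02  0.53] per-row mm 20.4 dyaw/row 0.012
{'translation': [-0.022, 0.133, -0.021], 'angular': [0, np.float64(-0.012), 0]}
{'translation': [-0.022, 0.133, -0.021], 'angular': [0, np.float64(-0.012), 0]}
{'translation': [-0.022, 0.133, -0.021], 'angular': [0, np.float64(-0.012), 0]}
{'translation': [-0.023, 0.133, -0.02], 'angular': [0, np.float64(-0.012), 0]}
```

```bash
python3 - <<'E'
t=open('p.py').read()
t=t.replace("R.from_matrix(np.eye(3))","R.from_matrix([[1,0,0],[0,0,1],[0,-1,0]])")
t=t.replace("    Rz=lambda","    w=(Rc.inv()*Rt).as_rotvec()/n\n    Rz=lambda")
t=t.replace("A=Rz(dy*i/n)*Rc if tilt<.02 else Rc","A=Rc*R.from_rotvec(w*i)").replace("[0,round(-dy/n/(np.pi/3),3),0]","(w/(np.pi/3)).round(3).tolist()")
open('p.py','w').write(t)
E
python3 p.py 486 -184 100 -2.574 4
```

```text
t 4.375 pos [ 480.1 -201.8  179.4] yaw -2.6229 tilt 0.0106 F [ 0.7 -0.1  0.9] q [-0.52  0.43  1.69  0.01  1.02  0.53] per-row mm 20.4 dyaw/row 0.012
{'translation': [-0.022, 0.133, -0.021], 'angular': [-0.001, -0.012, -0.002]}
{'translation': [-0.022, 0.133, -0.021], 'angular': [-0.001, -0.012, -0.002]}
{'translation': [-0.023, 0.132, -0.02], 'angular': [-0.001, -0.012, -0.002]}
{'translation': [-0.024, 0.132, -0.02], 'angular': [-0.001, -0.012, -0.002]}
```

jog_arm(rows=[{"translation":[-0.022,0.133,-0.021],"angular":[-0.001,-0.012,-0.002],"gripper":85},{"translation":[-0.022,0.133,-0.021],"angular":[-0.001,-0.012,-0.002],"gripper":85},{"translation":[-0.023,0.13,-0.02],"angular":[-0.001,-0.012,-0.002],"gripper":85},{"translation":[-0.02,0.11,-0.02],"angular":[-0.001,-0.012,-0.002],"gripper":85},{"translation":[0,0,0],"angular":[0,0,0],"gripper":85}])

```text
time: 5.0
ee_pos: [486.6, -187.8, 101.7]
eef_rot: [0.198, -0.196, 0.679, -0.679]
ft_force: [0.4, -0.4, 0.7]
opening: 0.994
```

```bash
python3 p.py 486.2 -183.8 37 -2.574 4
python3 - <<'E'
from h import *
o=[]
for c,y0,x0 in(("top",170,340),("scene",120,200)):
    I=capture(c)[:,:,::-1];o.append(cv2.resize(I[y0:y0+150,x0:x0+150],(400,400)))
cv2.imwrite("pics/g1.png",np.hstack(o))
E
```

```text
t 5.0 pos [ 486.6 -187.8  101.7] yaw -2.5777 tilt 0.0028 F [ 0.4 -0.4  0.7] q [-0.48  0.54  1.75  0.    0.84  0.52] per-row mm 16.2 dyaw/row 0.001
{'translation': [-0.003, 0.108, -0.006], 'angular': [-0.0, -0.001, -0.001]}
{'translation': [-0.003, 0.108, -0.006], 'angular': [-0.0, -0.001, -0.001]}
{'translation': [-0.003, 0.108, -0.006], 'angular': [-0.0, -0.001, -0.001]}
{'translation': [-0.003, 0.108, -0.006], 'angular': [-0.0, -0.001, -0.001]}
```

View pics/g1.png

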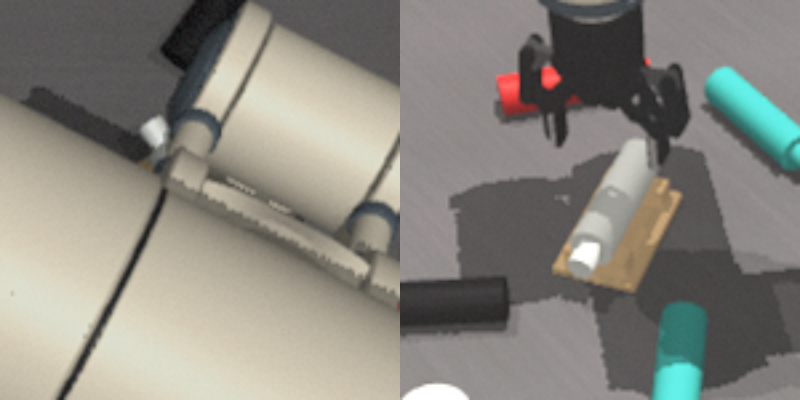

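Scene view: open fingers straddle the rod over its middle (tips near (560,140) and (655,165) in the crop), and nothing is in the way. Descend.

jog_arm(rows=[{"translation":[-0.003,0.11,-0.006],"angular":[0,-0.001,-0.001],"gripper":85},{"translation":[-0.003,0.11,-0.006],"angular":[0,-0.001,-0.001],"gripper":85},{"translation":[-0.003,0.11,-0.006],"angular":[0,-0.001,-0.001],"gripper":85},{"translation":[-0.003,0.1,-0.006],"angular":[0,-0.001,-0.001],"gripper":85},{"translation":[0,0,0],"angular":[0,0,0],"gripper":85}])

```text
time: 5.72
ee_pos: [489.8, -186.6, 40.8]
eef_rot: [-0.2, 0.195, -0.676, 0.682]
ft_force: [-0.3, 0.0, 0.5]
opening: 0.992
```

```bash
python3 p.py 486.2 -183.8 37 -2.574 1
```

```text
t 5.725 pos [ 489.8 -186.6   40.8] yaw -2.5755 tilt 0.0101 F [-0.3  0.   0.5] q [-0.48  0.65  1.79 -0.    0.69  0.53] per-row mm 5.9 dyaw/row 0.001
{'translation': [0.011, 0.025, -0.029], 'angular': [-0.009, -0.001, -0.003]}
```

jog_arm(rows=[{"translation":[0.011,0.025,-0.029],"angular":[-0.009,-0.001,-0.003],"gripper":85},{"translation":[0,0,0],"angular":[0,0,0],"gripper":60},{"translation":[0,0,0],"angular":[0,0,0],"gripper":50},{"translation":[0,0,0],"angular":[0,0,0],"gripper":44},{"translation":[0,0,0],"angular":[0,0,0],"gripper":41}], squeeze=40)

```text
time: 6.35
ee_pos: [486.7, -184.2, 38.4]
eef_rot: [-0.198, 0.197, -0.678, 0.679]
ft_force: [-0.1, -0.1, 0.4]
opening: 0.481
```

```bash
python3 p.py 486.2 -183.8 37 -2.574 1
```

```text
t 6.35 pos [ 486.7 -184.2   38.4] yaw -2.5746 tilt 0.0021 F [-0.1 -0.1  0.4] q [-0.48  0.65  1.8   0.    0.69  0.53] per-row mm 1.6 dyaw/row 0.001
{'translation': [0.002, 0.01, -0.004], 'angular': [-0.002, -0.001, -0.001]}
```

jog_arm(rows=[{"translation":[0,0.008,0],"angular":[-0.002,-0.001,-0.001],"gripper":38},{"translation":[0,0,0],"angular":[0,0,0],"gripper":34},{"translation":[0,0,0],"angular":[0,0,0],"gripper":34},{"translation":[0,0,0],"angular":[0,0,0],"gripper":34}], squeeze=40)

```text
time: 6.85
ee_pos: [486.8, -184.3, 38.7]
eef_rot: [-0.198, 0.198, -0.679, 0.679]
ft_force: [-0.3, -0.3, 1.3]
opening: 0.452
```

```bash
python3 p.py 486.2 -183.8 60 -2.574 4
```

```text
t 6.85 pos [ 486.8 -184.3   38.7] yaw -2.5735 tilt 0.0008 F [-0.3 -0.3  1.3] q [-0.48  0.65  1.8   0.    0.69  0.53] per-row mm 5.3 dyaw/row -0.0
{'translation': [0.0, -0.036, -0.001], 'angular': [-0.0, 0.0, -0.0]}
{'translation': [0.0, -0.036, -0.001], 'angular': [-0.0, 0.0, -0.0]}
{'translation': [0.0, -0.036, -0.001], 'angular': [-0.0, 0.0, -0.0]}
{'translation': [0.0, -0.036, -0.001], 'angular': [-0.0, 0.0, -0.0]}
```

jog_arm(rows=[{"translation":[0,-0.03,0],"angular":[0,0,0],"gripper":34},{"translation":[0,-0.06,0],"angular":[0,0,0],"gripper":34},{"translation":[0,-0.12,0],"angular":[0,0,0],"gripper":34},{"translation":[0,-0.16,0],"angular":[0,0,0],"gripper":34},{"translation":[0,-0.2,0],"angular":[0,0,0],"gripper":34},{"translation":[0,-0.2,0],"angular":[0,0,0],"gripper":34},{"translation":[0,-0.1,0],"angular":[0,0,0],"gripper":34}])

```text
time: 7.72
ee_pos: [485.3, -183.5, 174.3]
eef_rot: [0.197, -0.199, 0.68, -0.678]
ft_force: [-0.0, 0.1, -6.4]
opening: 0.455
```

```bash
python3 p.py 500 262 180 0.028 20
```

```text
t 7.725 pos [ 485.3 -183.5  174.3] yaw -2.5735 tilt 0.0033 F [-0.   0.1 -6.4] q [-0.48  0.43  1.69  0.    1.02  0.53] per-row mm 22.3 dyaw/row 0.13
{'translation': [-0.084, -0.002, -0.123], 'angular': [0.0, -0.124, -0.0]}
{'translation': [-0.099, -0.002, -0.111], 'angular': [0.0, -0.124, -0.0]}
{'translation': [-0.113, -0.002, -0.097], 'angular': [0.0, -0.124, -0.0]}
{'translation': [-0.124, -0.002, -0.081], 'angular': [0.0, -0.124, -0.0]}
{'translation': [-0.134, -0.002, -0.065], 'angular': [0.0, -0.124, -0.0]}
{'translation': [-0.141, -0.002, -0.047], 'angular': [0.0, -0.124, -0.0]}
{'translation': [-0.146, -0.002, -0.028], 'angular': [0.0, -0.124, -0.0]}
{'translation': [-0.148, -0.002, -0.009], 'angular': [0.0, -0.124, -0.0]}
{'translation': [-0.148, -0.002, 0.011], 'angular': [0.0, -0.124, -0.0]}
{'translation': [-0.146, -0.002, 0.03], 'angular': [0.0, -0.124, -0.0]}
{'translation': [-0.141, -0.002, 0.048], 'angular': [0.0, -0.124, -0.0]}
{'translation': [-0.133, -0.002, 0.066], 'angular': [0.0, -0.124, -0.0]}
{'translation': [-0.123, -0.002, 0.083], 'angular': [0.0, -0.124, -0.0]}
{'translation': [-0.112, -0.002, 0.098], 'angular': [0.0, -0.124, -0.0]}
{'translation': [-0.098, -0.002, 0.112], 'angular': [0.0, -0.124, -0.0]}
{'translation': [-0.083, -0.002, 0.124], 'angular': [0.0, -0.124, -0.0]}
{'translation': [-0.066, -0.002, 0.133], 'angular': [0.0, -0.124, -0.0]}
{'translation': [-0.048, -0.002, 0.141], 'angular': [0.0, -0.124, -0.0]}
{'translation': [-0.029, -0.002, 0.146], 'angular': [0.0, -0.124, -0.0]}
{'translation': [-0.01, -0.002, 0.148], 'angular': [0.0, -0.124, -0.0]}
```

jog_arm(rows=[{"translation":[-0.084,0,-0.123],"angular":[0,-0.124,0],"gripper":34},{"translation":[-0.1,0,-0.11],"angular":[0,-0.124,0],"gripper":34},{"translation":[-0.113,0,-0.097],"angular":[0,-0.124,0],"gripper":34},{"translation":[-0.124,0,-0.081],"angular":[0,-0.124,0],"gripper":34},{"translation":[-0.134,0,-0.065],"angular":[0,-0.124,0],"gripper":34},{"translation":[-0.141,0,-0.047],"angular":[0,-0.124,0],"gripper":34},{"translation":[-0.146,0,-0.028],"angular":[0,-0.124,0],"gripper":34},{"translation":[-0.148,0,-0.01],"angular":[0,-0.124,0],"gripper":34},{"translation":[-0.148,0,0.01],"angular":[0,-0.124,0],"gripper":34},{"translation":[-0.146,0,0.03],"angular":[0,-0.124,0],"gripper":34}])

```text
time: 8.98
ee_pos: [487.2, 45.2, 181.0]
eef_rot: [0.577, -0.576, 0.409, -0.41]
ft_force: [0.2, 0.3, -4.6]
opening: 0.455
```

```bash
python3 p.py 490 260 150 0.028 11
```

```text
t 8.975 pos [487.2  45.2 181. ] yaw -1.2357 tilt 0.0009 F [ 0.2  0.3 -4.6] q [-0.03  0.39  1.75  0.    1.   -0.36] per-row mm 19.7 dyaw/row 0.115
{'translation': [-0.122, 0.019, 0.044], 'angular': [-0.0, -0.11, 0.0]}
{'translation': [-0.116, 0.019, 0.058], 'angular': [-0.0, -0.11, 0.0]}
{'translation': [-0.109, 0.019, 0.071], 'angular': [-0.0, -0.11, 0.0]}
{'translation': [-0.1, 0.019, 0.083], 'angular': [-0.0, -0.11, 0.0]}
{'translation': [-0.09, 0.019, 0.094], 'angular': [-0.0, -0.11, 0.0]}
{'translation': [-0.079, 0.019, 0.104], 'angular': [-0.0, -0.11, 0.0]}
{'translation': [-0.066, 0.019, 0.112], 'angular': [-0.0, -0.11, 0.0]}
{'translation': [-0.053, 0.019, 0.119], 'angular': [-0.0, -0.11, 0.0]}
{'translation': [-0.039, 0.019, 0.124], 'angular': [-0.0, -0.11, 0.0]}
{'translation': [-0.024, 0.019, 0.128], 'angular': [-0.0, -0.11, 0.0]}
{'translation': [-0.01, 0.019, 0.13], 'angular': [-0.0, -0.11, 0.0]}
```

jog_arm(rows=[{"translation":[-0.122,0.019,0.044],"angular":[0,-0.11,0],"gripper":34},{"translation":[-0.116,0.019,0.058],"angular":[0,-0.11,0],"gripper":34},{"translation":[-0.11,0.019,0.071],"angular":[0,-0.11,0],"gripper":34},{"translation":[-0.1,0.019,0.083],"angular":[0,-0.11,0],"gripper":34},{"translation":[-0.09,0.019,0.094],"angular":[0,-0.11,0],"gripper":34},{"translation":[-0.08,0.019,0.104],"angular":[0,-0.11,0],"gripper":34},{"translation":[-0.066,0.019,0.112],"angular":[0,-0.11,0],"gripper":34},{"translation":[-0.053,0.019,0.119],"angular":[0,-0.11,0],"gripper":34},{"translation":[-0.039,0.019,0.124],"angular":[0,-0.11,0],"gripper":34},{"translation":[-0.024,0.019,0.128],"angular":[0,-0.11,0],"gripper":34},{"translation":[-0.01,0.019,0.11],"angular":[0,-0.1,0],"gripper":34},{"translation":[0,0,0],"angular":[0,0,0],"gripper":34}])

```text
time: 10.48
ee_pos: [481.3, 265.0, 154.2]
eef_rot: [0.707, -0.707, -0.024, 0.023]
ft_force: [0.4, 0.1, -4.9]
opening: 0.457
```

```bash
python3 p.py 488 259.4 100 0.028 4
python3 - <<'E'
from h import *
o=[]
for c,y0,x0 in(("top",150,150),("scene",210,300)):
    I=capture(c)[:,:,::-1];o.append(cv2.resize(I[y0:y0+200,x0:x0+200],(400,400)))
cv2.imwrite("pics/v1.png",np.hstack(o))
E
```

```text
t 10.475 pos [481.3 265.  154.2] yaw 0.0666 tilt 0.0006 F [ 0.4  0.1 -4.9] q [ 0.39  0.5   1.64 -0.    1.   -1.24] per-row mm 13.7 dyaw/row -0.01
{'translation': [0.01, 0.09, -0.01], 'angular': [-0.0, 0.009, 0.0]}
{'translation': [0.011, 0.09, -0.01], 'angular': [-0.0, 0.009, 0.0]}
{'translation': [0.011, 0.09, -0.01], 'angular': [-0.0, 0.009, 0.0]}
{'translation': [0.011, 0.09, -0.01], 'angular': [-0.0, 0.009, 0.0]}
```

View pics/v1.png

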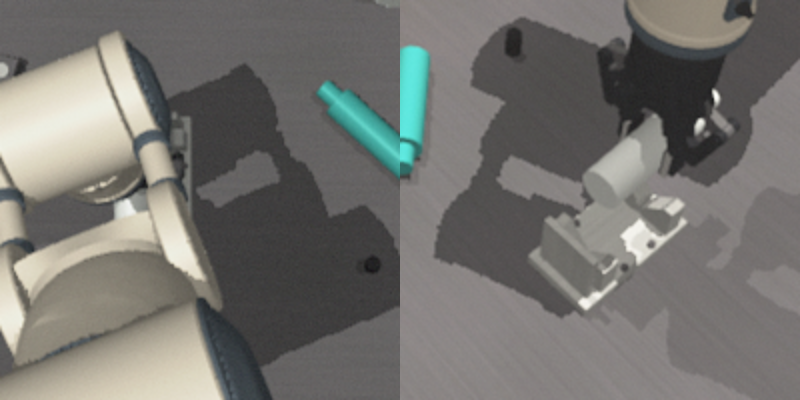

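Scene view: blank held above the V-block, base face at about (605,190) in the crop, facing the stop at (570,255). Lower with roughly 9 mm clearance to the stop.

jog_arm(rows=[{"translation":[0.008,0.12,-0.01],"angular":[0,0.009,0],"gripper":34},{"translation":[0.008,0.12,-0.01],"angular":[0,0.009,0],"gripper":34},{"translation":[0.008,0.12,-0.01],"angular":[0,0.009,0],"gripper":34},{"translation":[0.005,0.1,-0.01],"angular":[0,0.009,0],"gripper":34},{"translation":[0,0,0],"angular":[0,0,0],"gripper":34},{"translation":[0,0,0],"angular":[0,0,0],"gripper":34}])

```text
time: 11.32
ee_pos: [487.4, 254.9, 85.5]
eef_rot: [-0.707, 0.707, 0.005, -0.004]
ft_force: [-0.2, 0.3, -3.9]
opening: 0.456
```

```bash
cat > f.py <<'E'
from h import *
s=read_state();p=s['ee_pos'];M=R.from_quat(np.roll(s['eef_rot'],-1)).as_matrix();yaw=np.arctan2(M[1,0],M[0,0])
I=capture("scene")[:,:,::-1].copy();a=[400,270]
d=trace("scene","blank_mid");print([(e["conf"],e["xy"]) for e in d])
J=cv2.resize(I[230:380,320:520],(800,600),interpolation=cv2.INTER_CUBIC)
def draw(P,x,y,z,yw,col):
    for Q in P:
        u=proj("scene",Q@R.from_euler('z',yw).as_matrix().T+[x,y,z]);cv2.polylines(J,[cv2.convexHull(np.round((u-[320,230]+.5)*4).astype(np.int32))],True,col,1)
yw=yaw+np.pi;c=np.array([p[0],p[1]])-4*np.array([np.cos(yw),np.sin(yw)])
print("pred mid",c,p[2]+3.3,yw)
# scene-camera bias of about +1.3,-0.5 from mean
draw([cyl(-65,65,20)],c[0]+1.3,c[1]-.3,p[2]+3.3,yw,(0,0,255));draw([VB[1],VB[0]],499.4,258.8,0,3.18,(255,0,0))
cv2.imwrite("pics/"+__import__('sys').argv[1],J)
E
python3 f.py f1.png; python3 p.py 487 259.4 62 0.028 4
```

```text
[(0.89, [209.0, 231.7]), (0.64, [334.5, 164.1]), (0.61, [402.6, 309.5]), (0.61, [266.4, 150.0]), (0.55, [305.1, 264.7])]
pred mid [491.34988274 254.93313371] 88.82706256665182 3.1545301386915043
t 11.425 pos [487.3 255.   85.6] yaw 0.0132 tilt 0.0028 F [-0.  -0.1 -4.7] q [ 0.37  0.6   1.7  -0.    0.84 -1.21] per-row mm 6.0 dyaw/row 0.004
{'translation': [-0.001, 0.039, 0.007], 'angular': [-0.0, -0.004, 0.001]}
{'translation': [-0.0, 0.039, 0.007], 'angular': [-0.0, -0.004, 0.001]}
{'translation': [-0.0, 0.039, 0.007], 'angular': [-0.0, -0.004, 0.001]}
{'translation': [-0.0, 0.039, 0.007], 'angular': [-0.0, -0.004, 0.001]}
```

View pics/f1.png

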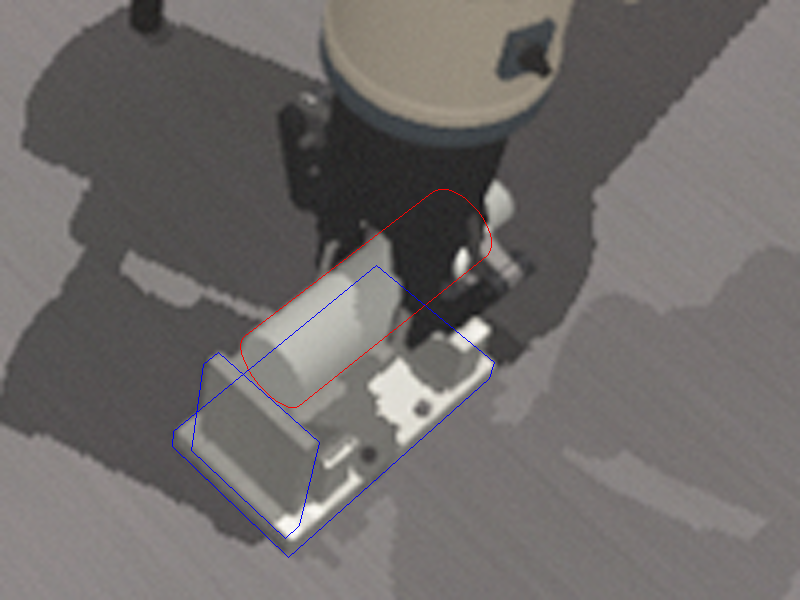

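Model overlay matches the rod and stop within a pixel or so. Lower to about 5 mm above seating.

jog_arm(rows=[{"translation":[0,0.04,0.007],"angular":[0,-0.004,0.001],"gripper":34},{"translation":[0,0.04,0.007],"angular":[0,-0.004,0.001],"gripper":34},{"translation":[0,0.04,0.007],"angular":[0,-0.004,0.001],"gripper":34},{"translation":[0,0.03,0.007],"angular":[0,-0.004,0.001],"gripper":34},{"translation":[0,0,0],"angular":[0,0,0],"gripper":34}])

```text
time: 12.05
ee_pos: [487.4, 259.9, 62.0]
eef_rot: [0.707, -0.707, -0.011, 0.012]
ft_force: [0.1, 0.7, -4.9]
opening: 0.455
```

```bash
python3 p.py 487 259.4 57 0.028 2
```

```text
t 12.05 pos [487.4 259.9  62. ] yaw 0.0317 tilt 0.001 F [ 0.1  0.7 -4.9] q [ 0.38  0.64  1.7   0.    0.8  -1.22] per-row mm 2.5 dyaw/row -0.002
{'translation': [-0.001, 0.017, -0.002], 'angular': [-0.0, 0.002, -0.0]}
{'translation': [-0.001, 0.017, -0.002], 'angular': [-0.0, 0.002, -0.0]}
```

jog_arm(rows=[{"translation":[0,0.016,-0.002],"angular":[0,0.002,0],"gripper":34},{"translation":[0,0.016,-0.002],"angular":[0,0.002,0],"gripper":34},{"translation":[0.012,0,0],"angular":[0,0,0],"gripper":34},{"translation":[0.012,0,0],"angular":[0,0,0],"gripper":34}])

```text
time: 12.55
ee_pos: [491.4, 259.4, 57.1]
eef_rot: [0.707, -0.707, -0.009, 0.01]
ft_force: [0.3, 0.1, -4.3]
opening: 0.45
```

jog_arm(rows=[{"translation":[0.01,0,0],"angular":[0,0,0],"gripper":34},{"translation":[0.01,0,0],"angular":[0,0,0],"gripper":34}])

```text
time: 12.8
ee_pos: [493.4, 259.3, 57.0]
eef_rot: [0.707, -0.707, -0.009, 0.011]
ft_force: [-12.4, 2.7, -1.9]
opening: 0.456
```

jog_arm(rows=[{"translation":[0.01,0,0],"angular":[0,0,0],"gripper":34}])

```text
time: 12.92
ee_pos: [493.3, 259.2, 56.8]
eef_rot: [-0.707, 0.707, 0.007, -0.012]
ft_force: [-10.8, 3.5, -1.1]
opening: 0.454
```

jog_arm(rows=[{"translation":[-0.003,0,0],"angular":[0,0,0],"gripper":34},{"translation":[0,0.01,0],"angular":[0,0,0],"gripper":34}])

```text
time: 13.18
ee_pos: [493.0, 259.3, 55.3]
eef_rot: [-0.707, 0.707, 0.008, -0.012]
ft_force: [0.3, 0.2, -4.8]
opening: 0.455
```

jog_arm(rows=[{"translation":[0,0.01,0],"angular":[0,0,0],"gripper":34}])

```text
time: 13.3
ee_pos: [493.2, 259.3, 53.8]
eef_rot: [-0.707, 0.707, 0.008, -0.011]
ft_force: [-0.3, -0.1, -5.1]
opening: 0.456
```

jog_arm(rows=[{"translation":[0,0.007,0],"angular":[0,0,0],"gripper":34}])

```text
time: 13.42
ee_pos: [493.3, 259.3, 52.6]
eef_rot: [-0.707, 0.707, 0.008, -0.011]
ft_force: [-0.0, -1.3, -2.4]
opening: 0.456
```

jog_arm(rows=[{"translation":[0,0.005,-0.002],"angular":[0,0,0],"gripper":34}])

```text
time: 13.55
ee_pos: [493.3, 258.9, 52.1]
eef_rot: [-0.707, 0.707, 0.008, -0.011]
ft_force: [-3.4, -2.6, 9.0]
opening: 0.454
```

jog_arm(rows=[{"translation":[0,0.004,-0.001],"angular":[0,0,0],"gripper":34}])

```text
time: 13.68
ee_pos: [493.4, 258.7, 51.9]
eef_rot: [-0.707, 0.707, 0.008, -0.011]
ft_force: [-3.4, -0.7, 12.0]
opening: 0.453
```

jog_arm(rows=[{"translation":[0,0,0],"angular":[0,0,0],"gripper":42},{"translation":[0,0,0],"angular":[0,0,0],"gripper":48},{"translation":[0,0,0],"angular":[0,0,0],"gripper":56},{"translation":[0,0,0],"angular":[0,0,0],"gripper":60},{"translation":[0,0,0],"angular":[0,0,0],"gripper":60}])

```text
time: 14.3
ee_pos: [494.2, 259.0, 52.3]
eef_rot: [0.707, -0.707, -0.008, 0.011]
ft_force: [-0.6, -0.0, -0.4]
opening: 0.701
```

```bash
python3 f.py f2.png;python3 p.py 493 258.7 110 0.028 4
```

```text
[(0.96, [205.8, 236.7]), (0.8, [301.2, 264.0]), (0.74, [333.9, 162.1]), (0.66, [264.2, 150.4]), (0.61, [403.6, 316.9]), (0.36, [391.5, 342.5])]
pred mid [498.19060754 259.0895742 ] 55.63452639423932 3.168631305783148
t 14.4 pos [494.2 258.9  52.3] yaw 0.0271 tilt 0.0031 F [-0.1 -0.2 -0.1] q [ 0.37  0.66  1.69  0.    0.79 -1.22] per-row mm 14.4 dyaw/row 0.0
{'translation': [-0.002, -0.096, -0.0], 'angular': [-0.0, -0.0, -0.001]}
{'translation': [-0.002, -0.096, -0.0], 'angular': [-0.0, -0.0, -0.001]}
{'translation': [-0.002, -0.096, -0.0], 'angular': [-0.0, -0.0, -0.001]}
{'translation': [-0.002, -0.096, -0.0], 'angular': [-0.0, -0.0, -0.001]}
```

View pics/f2.png

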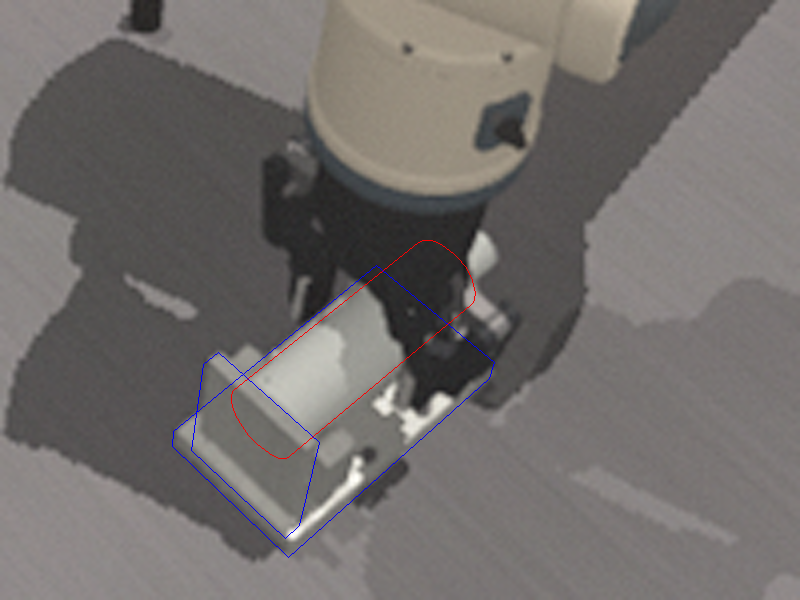

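Blank lies in the V, base behind the stop plate. Rise, close, and press on top.

jog_arm(rows=[{"translation":[0,-0.05,0],"angular":[0,0,0],"gripper":60},{"translation":[0,-0.1,0],"angular":[0,0,0],"gripper":60},{"translation":[0,-0.1,0],"angular":[0,0,0],"gripper":60},{"translation":[0,-0.1,0],"angular":[0,0,0],"gripper":60},{"translation":[0,-0.03,0],"angular":[0,0,0],"gripper":60},{"translation":[0,0,0],"angular":[0,0,0],"gripper":10},{"translation":[0,0,0],"angular":[0,0,0],"gripper":0},{"translation":[0,0,0],"angular":[0,0,0],"gripper":0},{"translation":[0,0,0],"angular":[0,0,0],"gripper":0},{"translation":[0,0,0],"angular":[0,0,0],"gripper":0},{"translation":[0,0,0],"angular":[0,0,0],"gripper":0}])

```text
time: 15.78
ee_pos: [494.1, 258.9, 113.4]
eef_rot: [0.707, -0.707, -0.008, 0.011]
ft_force: [0.5, -0.3, 0.3]
opening: -0.0
```

```bash
python3 p.py 496 258.9 95 0.028 3
```

```text
t 15.775 pos [494.1 258.9 113.4] yaw 0.0271 tilt 0.0034 F [ 0.5 -0.3  0.3] q [ 0.37  0.57  1.65  0.    0.93 -1.22] per-row mm 6.2 dyaw/row 0.0
{'translation': [0.004, 0.041, -0.0], 'angular': [-0.0, -0.0, -0.001]}
{'translation': [0.004, 0.041, -0.0], 'angular': [-0.0, -0.0, -0.001]}
{'translation': [0.004, 0.041, -0.0], 'angular': [-0.0, -0.0, -0.001]}
```

Look once before pressing (fingers shut, tips expected at about z = 99).

Run:
```python
from h import *
I=capture("scene")[:,:,::-1]
J=cv2.resize(I[230:380,320:520],(800,600),interpolation=cv2.INTER_CUBIC)
for Q in [cyl(-65,65,20)]:
    u=proj("scene",Q@R.from_euler('z',3.175).as_matrix().T+[499.4,258.8,55.3]);cv2.polylines(J,[cv2.convexHull(np.round((u-[320,230]+.5)*4).astype(np.int32))],True,(0,0,255),1)
cv2.imwrite("pics/f3.png",J)
```

```text
(no output)
```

View pics/f3.png

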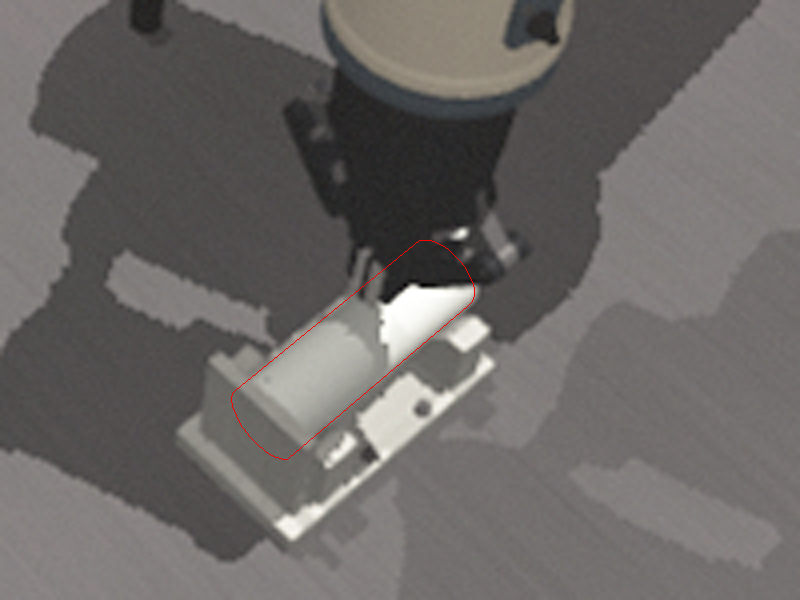

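jog_arm(rows=[{"translation":[0.004,0.04,0],"angular":[0,0,0],"gripper":0},{"translation":[0.004,0.04,0],"angular":[0,0,0],"gripper":0},{"translation":[0.004,0.03,0],"angular":[0,0,0],"gripper":0}])

```text
time: 16.2
ee_pos: [496.1, 259.0, 95.9]
eef_rot: [0.707, -0.707, -0.008, 0.011]
ft_force: [0.3, -0.5, 0.5]
opening: 0.002
```

Blank is seated along the outline with its base at the stop, and the shut fingers are above its middle. Descend in small steps.

jog_arm(rows=[{"translation":[0.002,0.014,0],"angular":[0,0,0],"gripper":0},{"translation":[0,0.012,0],"angular":[0,0,0],"gripper":0}])

```text
time: 16.45
ee_pos: [496.3, 258.9, 91.3]
eef_rot: [0.707, -0.707, -0.008, 0.011]
ft_force: [0.4, 0.8, -0.7]
opening: -0.0
```

jog_arm(rows=[{"translation":[0,0.008,0],"angular":[0,0,0],"gripper":0},{"translation":[0,0.006,0],"angular":[0,0,0],"gripper":0}])

```text
time: 16.7
ee_pos: [496.3, 258.9, 89.1]
eef_rot: [0.707, -0.707, -0.008, 0.011]
ft_force: [-1.0, -1.1, 8.7]
opening: 0.003
```

jog_arm(rows=[{"translation":[0,0.006,0],"angular":[0,0,0],"gripper":0}])

```text
time: 16.82
ee_pos: [496.4, 259.0, 88.9]
eef_rot: [0.707, -0.707, -0.008, 0.011]
ft_force: [-5.8, -3.1, 25.8]
opening: -0.003
```

Run:
```python
from h import *
for i in range(4):
    I=capture("scene");s=read_state();print(s['time'],np.round(s['ft_force'],1),np.round(s['ee_pos'],2))
cv2.imwrite("pics/f4.png",cv2.resize(I[230:380,320:520,::-1],(800,600),interpolation=cv2.INTER_CUBIC))
```

```text
16.875 [-4.7 -2.4 15.6] [496.34 258.92  89.01]
16.925 [-3.6 -2.8 15.2] [496.35 258.96  89.04]
16.975 [-3.3 -1.3 15.7] [496.35 258.91  89.03]
17.025 [-3.7 -1.7 14.8] [496.33 258.94  89.03]
```

View pics/f4.png

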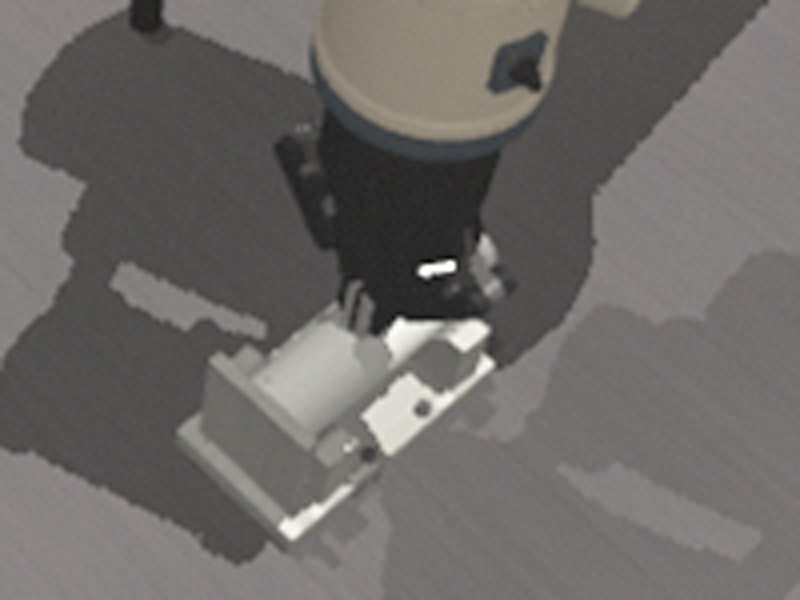

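Steady at about 15 N; press slightly more for margin, then verify.

jog_arm(rows=[{"translation":[0,0.009,0],"angular":[0,0,0],"gripper":0}])

```text
time: 17.15
ee_pos: [496.3, 259.0, 88.9]
eef_rot: [0.707, -0.707, -0.009, 0.01]
ft_force: [-8.2, -4.4, 30.6]
opening: 0.0
```

Run:
```python
from h import *
for i in range(8):
    capture("scene");s=read_state();print(s['time'],np.round(s['ft_force'],1),np.round(s['ee_pos'],2))
```

```text
17.2 [-6.6 -2.1 24.8] [496.36 258.94  88.91]
17.25 [-5.5 -4.  24.5] [496.36 258.95  88.92]
17.3 [-6.1 -2.6 23.5] [496.34 258.94  88.91]
17.35 [-5.9 -3.  24.8] [496.36 258.96  88.95]
17.4 [-6.1 -3.2 23.8] [496.35 258.95  88.93]
17.45 [-6.4 -2.8 24.3] [496.35 258.94  88.91]
17.5 [-6.3 -3.5 24.2] [496.36 258.93  88.93]
17.55 [-6.6 -3.7 24.6] [496.35 258.94  88.93]
```

Steady at about 24 N down, with a slight push toward the stop. Handing in.

```bash
python3 -c "
from plant import *
print(close_job())"
```

```text
the job is handed in; nothing more can be done
None
```

I put the blank in the V-block with its base end against the end stop and handed the job in at about 17.6 s. The shut fingertips were still pressing it down. The hand-in gives no verdict, so the results below come from my own checks.

**What I did:** I found the blank and the V-block with both cameras and gripped the rod near its middle at 40 N. I lifted it and turned it about 150°. A few millimetres above the V, I slid it gently until it touched the stop (about 12 N), then lowered it onto both flanks. I opened the fingers so it could settle, then pressed on top with them shut.

**Last checks:**
- **Push:** steady at about 24 N down for the last 0.4 s. That should put roughly 14–20 N on each side of the V.
- **Position:** the tool did not move under that push. The fingers met the rod at the height expected for a fully seated blank, to within about 0.3 mm.
- **Stop:** the sideways push, about 6 N, was toward the stop. The last picture showed no gap there.
- **Bystanders:** the arm came nowhere near the tumbler, cap or collar. I did not measure their positions again at the end.

**Disagreements:**
- **Cameras:** the two cameras differed by about 3 mm in x on both objects, so I used their mean; the touch at the stop agreed with it to under 1 mm.
- **Side load:** a small sideways load of about 3 N in y remained, so the two flanks are not loaded quite equally.
- **Flank forces:** I had no direct measurement of the force on each flank.

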